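# Open the mending box and put the tape measure away

## Robot

A 7-joint arm with a two-finger parallel gripper is mounted at the origin on a cart in front of the work surface, level with it; the furniture and walls round the work are solid. World frame = base frame: x ahead of the robot, y to its left, z up, the work surface at z = 0. Lengths are in m, angles in rad, forces in N, time in s.
With the tool pointing down it reaches from about 0.4 to 0.85 m from the base axis. Payload 4.5 kg.
Tool frame: the origin (TCP) lies on the centre line of the jaws, within the pads' length; the fingertips stand 17 mm ahead of it and the grasp point (between the pads) lies 2 mm behind it (r.tip_reach is the distance from the TCP to the fingertips, in m); z points along the fingers, y is the line along which they close (so a half turn about z gives the same grasp; the last joint's range is limited). The gripper opens to 88 mm and grips with 3 to 60 N. Pads are 18 mm wide; open, the fingers measure 123 mm over their backs; the gripper's body (75 mm by 187 mm) begins 45 mm behind the grasp point.
Start: joints at [-1.316, 0.689, -0.195, 1.565, 0.157, 0.902, -0.215], TCP at [0.137, 0.61, 0.256] pointing down, gripper open.
Joint ranges: [-3.01, 3.01], [-0.46, 2.08], [-1.47, 1.51], [0.13, 2.56], [-1, 4.14], [0.04, 2.09], [-2.66, 2.66]. Speed limits (rad/s): [2.57, 2.57, 3.14, 3.14, 3.14, 3.14, 3.14].

## Interface

Orientations are given as a unit quaternion [x, y, z, w].
In Python, from plant import r gives the robot as it stands.
- The arm moves only by the tool step_arm, never from a script. Its argument "steps" is a list of rows, each a list of 7 numbers: the shift along the tool's x, y, z in cm, then the turn, a rotation vector about the tool's x, y, z in degrees, then the gripper's target within -1 to 1 (shut at 1, half-way at 0, fully open at -1). A call has 1 to 8 rows; each row shifts and turns the commanded pose from where the row before left it, along the tool's axes as they then stand; what a row does not reach is not made up. A row lasts 1/8 s, in which the tool goes at most 62.5 mm and 10.7 degrees, less where a joint would pass 70% of its speed; a pose out of reach is approached as far as the arm can. A call with a gripper value outside its range is refused whole. The fingers move at their own pace and stop on an object; "force" is the grip in N (left out, the last holds). Time passes only in rows, so rows that do not move let the fingers close. It gives the time, the measured TCP pose, the force, the opening and the grip force at its end, in the units of the state.
- r.get_state(): the state, without advancing time (a new reading comes with each control period).
- r.snapshot(name): name is "side" or "top" or "wrist"; returns a dict with "pixels" (384x512x3 uint8, red, green, blue), "fx", "fy", "cx", "cy" (pixels), "cam_to_world" (4x4, takes a point from camera to world coordinates). Camera axes: x right, y down, z forward; pixel columns grow to the right and rows downward; lengths in m; the calibration is good to about 2 mm. A picture is of the moment at which its call begins. There is no depth.
- r.finish_job(): hands the job in; it is judged then, once.
The state is a dict: "clock": time; "q": joint angles; "qd": joint speeds; "joint_torque": joint torques, N m; "tool_pos": TCP position; "eef_rot": TCP orientation; "contact_force": force on the tool from outside, world axes, zero at the start; "moment": the same for the moment, N m; "opening": opening from 0.0 (shut) to 1.0 (fully open); "finger_force": force on a finger pad.
Only numpy, scipy, OpenCV 4.12 (cv2) and the standard library are available. Lean on these libraries where they do the work, as an engineer would, in place of code of your own. Each camera call takes 0.05 s, during which the arm holds its last target. There are 200 camera calls.

## Task

Open the wooden mending box: lift the end of its sliding lid over the steel stop lip, draw it out of the grooves and lay it flat, handle up, on the worktop clear of the box. Then stand the tape measure (the one within reach, not the one in the far left corner) upright on the floor inside the box, without dropping either of them. Leave the white spool, the galvanised can and the galvanised pot where they are.

Things in the scene. Friction and masses are not known exactly. Their poses are not given: they have to be found in the camera images.
- mending_box: light wooden box, 200 long (own x), 140 wide (own y), 98 high, fixed to the worktop, open on top once the lid is off. Origin: centre of its underside; own z up. The lid slides out towards own +x. Side walls: inner faces at y = +-62, tops at z = 92. The lid rests on ledges along them (tops at z = 80; 104 clear between the ledges). Rear wall: inner face at x = -90, top at 98
- box_lip (a point): middle of the top edge of the steel stop lip across the box's +x end: box x = 96, z = 88. The lip is 8 thick and rises 8 above the lid's underside. Lifted level, the lid meets the rails after 6 and is still behind the lip, so tilt it about its rear edge, 0.045 to 0.085 rad (lip end up 8 to 15, handle up 7 to 12), then draw it out; axes as the box
- box_rail (a point): middle of the front end of the dark rails, at their undersides: box x = -20, y = 0, z = 92. The two rails (x = -100 to -20, tops at z = 98, 104 clear between them) cover the lid's long edges at the rear, leaving the 6 thick lid 6 of play there; further forward nothing covers it. It lifts free once its rear edge is past this point, about 70 of travel; axes as the box
- box_floor (a point): point on the inner floor of the box, 8 above its underside, midway across, in the middle of the free part of the floor (box x = 20, y = 0). Two fixed spools of thread (31 across, 43 high) stand inside at box x = -72, y = +-28; the rest of the floor is free; axes as the box
- lid_center (a point): centre of the lid's panel (wood, 179 long in own x, 120 wide, 6 thick, about 0.16 kg, loose), half-way through its thickness; own z up; own +x points to the end with the handle, which starts at the steel lip, and is parallel to the box's +x at the start
- lid_grip (a point): centre of the dark wooden handle bar on the lid's top: 56 long along the lid's x, 18 wide along its y (pinch it across this), 32 high; 60 from the lid's centre towards the lip end, 19 above the panel's middle. The bar's foot is the panel's top face, 16 below this point. Axes as the lid
- lid_front (a point): middle of the lower edge of the lid's lip end; axes as the lid
- lid_rear (a point): middle of the lower edge of the lid's rear end; axes as the lid
- tape_center (a point): middle of the dark grey pocket tape measure that stands within reach (another, in the far left corner, is only decor), 29 thick (own x; pinch it across this), 65 long (own y), 62 high over the body, about 0.16 kg, standing upright on the worktop, its origin 31 above its underside; own z up
- can_center (a point): middle of the small plain galvanised can without handles (67 across, 97 high, open top), loose, to be left alone; own z up
- spool_center (a point): middle of the standing spool of white thread (31 across, 43 high), loose, to be left alone; own z up
- pot_center (a point): middle of the galvanised pot with two small ears (79 x 94, 100 high, open top), loose, to be left alone; own z up
Not all that is in view belongs to the job. Leave any blue look-alike of the part that bears tape_center alone.

How it is judged:
On the way, in this order (a step that is already met when the one before it is completed fails the run):
1. the lid's end is raised over the stop lip and drawn out past it while its rear still runs under the rails (x of lid_front in the frame of mending_box above 0.103 m and z of lid_front in the frame of mending_box above 0.086 m and x of lid_rear in the frame of mending_box below -0.03 m and z of lid_rear in the frame of mending_box below 0.0935 m).
2. the lid lies flat, handle up, on the worktop, off the box, released (height (world z) of lid_center below 0.012 m and angle between lid_center's own z axis and vertical below 0.08 rad and contact force between lid and mending_box below 0.05 N and linear speed of lid below 0.02 m/s and contact force between the fingers and lid below 0.05 N), for 0.2 s.
At the end, for the whole second after the job is handed in: the lid lies flat (within 0.08 rad), handle up, on the worktop, not touching the box; the tape measure stands upright (within 0.2 rad) on the inner floor of the box (its centre within the walls and less than 45 mm above the box's underside); both at rest and released (height (world z) of lid_center below 0.012 m and angle between lid_center's own z axis and vertical below 0.08 rad and contact force between lid and mending_box below 0.05 N and linear speed of each of lid, tape_measure below 0.02 m/s and x of tape_center in the frame of mending_box between -0.06 and 0.09 m and y of tape_center in the frame of mending_box between -0.05 and 0.05 m and z of tape_center in the frame of mending_box below 0.045 m and angle between tape_center's own z axis and vertical below 0.2 rad).
It fails at once if the tape measure is dropped (falls faster than 0.7 m/s, about 25 mm of free fall) (linear speed of tape_measure above 0.7 m/s and contact force between the fingers and tape_measure below 0.05 N).
It fails at once if the lid is dropped (falls faster than 0.7 m/s, about 25 mm of free fall) (linear speed of lid above 0.7 m/s and contact force between the fingers and lid below 0.05 N).
It fails at once if the galvanised can is pushed more than 30 mm or tipped over (distance of can_center from where it was at the start of the episode above 0.03 m or angle between can_center's own z axis and vertical above 0.5 rad).
It fails at once if the spool of white thread is pushed more than 30 mm or tipped over (distance of spool_center from where it was at the start of the episode above 0.03 m or angle between spool_center's own z axis and vertical above 0.5 rad).
It fails at once if the galvanised pot is pushed more than 30 mm or tipped over (distance of pot_center from where it was at the start of the episode above 0.03 m or angle between pot_center's own z axis and vertical above 0.5 rad).
It also fails if it takes over 64 s, if anything falls off the work surface, if the arm or the gripper's body presses on something with over 40 N, if the wrist force passes 120 N, or if a joint passes its speed limit or range.

## Working session

There is one attempt and no reset: what is moved stays moved. The work goes in short steps, Python scripts to look and compute and a tool call to move; the robot and the scene stay as the last step left them, time stands still between calls to the robot, and variables do not carry over. Pictures are saved under pics/ and viewed, at most 11 in all, crops included, and the job is handed in when it is done.

Besides the shell and the picture viewer there is one more tool, called as a command line: name --pt "numbers of a row" for each row, then --argument value for the rest. step_arm: Moves the arm, as the interface text tells. Its arguments: {"type":"object","properties":{"steps":{"type":"array","items":{"type":"array","items":{"type":"number"}}},"force":{"type":"number"}},"required":["steps"]}

```bash
mkdir -p pics; cat > h.py <<'E'
import numpy as np, cv2, json
from plant import r
def snap(n,f):
    s=r.snapshot(n); np.savez('pics/'+f+'.npz',**{k:np.array(v) for k,v in s.items()})
    cv2.imwrite('pics/'+f+'.png',cv2.cvtColor(s['pixels'],cv2.COLOR_RGB2BGR)); return s
def load(f): return dict(np.load('pics/'+f+'.npz'))
def px2w(s,u,v,z):
    T=s['cam_to_world']; d=T[:3,:3]@np.array([(u-s['cx'])/s['fx'],(v-s['cy'])/s['fy'],1.]); o=T[:3,3]
    return o+d*(z-o[2])/d[2]
def w2px(s,p):
    T=s['cam_to_world']; c=T[:3,:3].T@(np.array(p)-T[:3,3]); return np.array([s['fx']*c[0]/c[2]+s['cx'],s['fy']*c[1]/c[2]+s['cy']])
E
python3 - <<'E'
from h import *
a=snap('top','top0');b=snap('side','side0')
for s in(a,b): print(s['fx'],np.round(s['cam_to_world'],3).tolist())
cv2.imwrite('pics/both.png',cv2.cvtColor(cv2.resize(a['pixels'],(800,600),interpolation=2),cv2.COLOR_RGB2BGR))
E
```

```text
427.7489714512471 [[0.032, -0.977, 0.212, 0.28], [-0.999, -0.031, 0.005, 0.072], [0.002, -0.212, -0.977, 1.482], [0.0, 0.0, 0.0, 1.0]]
378.5184366240741 [[-0.978, -0.121, 0.168, 0.364], [-0.205, 0.471, -0.858, 1.181], [0.025, -0.874, -0.485, 0.709], [0.0, 0.0, 0.0, 1.0]]
```

View pics/both.png

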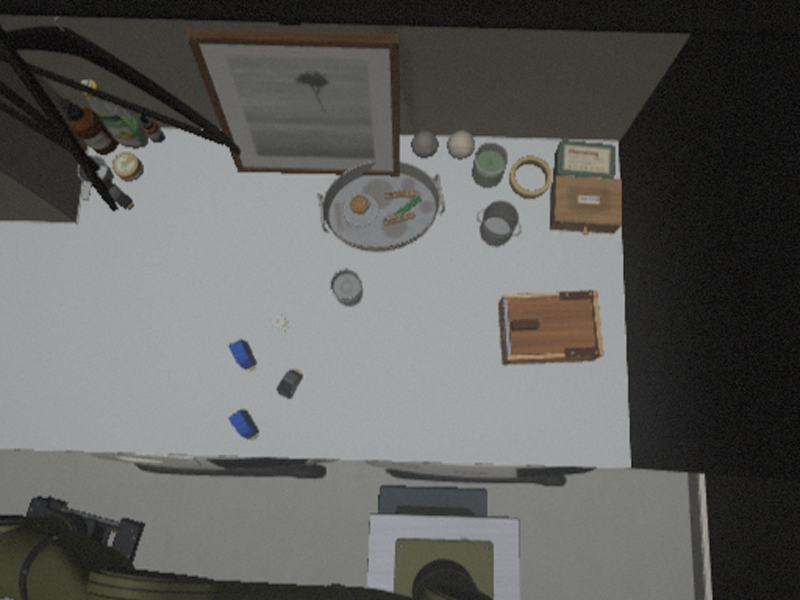

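View pics/side0.png

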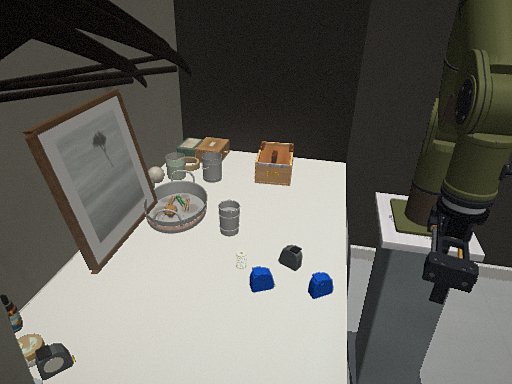

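The top view (800x600 scale) shows the box at (552,327), with its steel lip on the left (world +y) and the handle at (524,324). Tape candidates are dark grey (290,383), blue (242,354), blue (243,424) and the decor one at about (120,197). I choose the dark grey one at (290,383). The spool is at (281,323), the can at (347,287) and the pot at (499,222).

```bash
python3 - <<'E'
from h import *
s=load('top0');p=s['pixels']
A=cv2.resize(p[178:240,312:392],(400*2,310*2)[:2],interpolation=2)[:, :]
A=cv2.resize(p[180:238,312:392],(560,406),interpolation=cv2.INTER_CUBIC)
B=cv2.resize(p[225:265,165:199],(238*1,280),interpolation=cv2.INTER_CUBIC)
im=np.zeros((406,800,3),np.uint8); im[:,:560]=A; im[:280,561:799]=B
im=np.clip(im*1.6,0,255).astype(np.uint8)
cv2.imwrite('pics/c1.png',im[:,:,::-1])
E
```

```text
(no output)
```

View pics/c1.png

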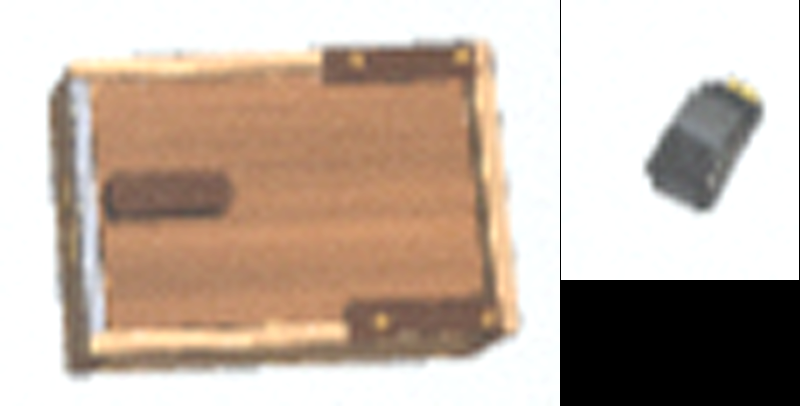

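The crop shows the grey tape alone, with a yellow tip at its far end. The box has its lip at crop x≈72-100, the handle at (107-232, 172-218) and the rear corners at (490,42) and (517,330).

```bash
python3 - <<'E'
from h import *
s=load('top0')
f=lambda x,y,z:np.round(px2w(s,312+x/7,180+y/7,z),4)
print('rearU',f(490,42,.098),'rearL',f(517,330,.098),'railU',f(323,46,.098),'railL',f(347,346,.098))
print('lip inner-ish U',f(72,76,.088),'L',f(92,335,.088))
print('frontU',f(66,72,.092),'frontL',f(85,352,.092))
print('handle',f(107,193,.118),f(232,190,.118),f(107,172,.118),f(107,215,.118))
g=lambda x,y,z:np.round(px2w(s,165+(x-561)/7,225+y/7,z),4)
for p in [(650,165),(700,85),(725,130),(760,100),(710,210)]: print('tape',g(*p,.062),g(*p,0))
h=lambda u,v,z:np.round(px2w(s,u*.64,v*.64,z),4)
print('spool',h(281,322,.043),'can',h(347,283,.097),'pot',h(499,217,.1),'picture/box near',h(585,232,.05))
print('table edge',h(625,400,0),h(620,460,0))
print(r.get_state()['eef_rot'],r.tip_reach)
E
```

```text
rearU [ 0.6271 -0.311   0.098 ] rearL [ 0.4893 -0.3199  0.098 ] railU [ 0.6226 -0.2316  0.098 ] railL [ 0.4793 -0.2406  0.098 ]
lip inner-ish U [ 0.6065 -0.1136  0.088 ] L [ 0.4821 -0.1234  0.088 ]
frontU [ 0.6074 -0.1102  0.092 ] frontL [ 0.4734 -0.1196  0.092 ]
handle [ 0.5443 -0.126   0.118 ] [ 0.5476 -0.184   0.118 ] [ 0.5542 -0.126   0.118 ] [ 0.5339 -0.126   0.118 ]
tape [0.4013 0.3604 0.062 ] [0.4066 0.373  0.    ]
tape [0.4398 0.3395 0.062 ] [0.4468 0.3512 0.    ]
tape [0.4189 0.3261 0.062 ] [0.4249 0.3372 0.    ]
tape [0.4336 0.3105 0.062 ] [0.4403 0.3209 0.    ]
tape [0.3811 0.3306 0.062 ] [0.3855 0.3419 0.    ]
spool [0.5479 0.3678 0.043 ] can [0.627  0.2221 0.097 ] pot [ 0.785  -0.1015  0.1   ] picture/box near [ 0.774  -0.3012  0.05  ]
table edge [ 0.4055 -0.3935  0.    ] [ 0.2761 -0.3781  0.    ]
[ 1.10147950e-01  9.93914873e-01 -8.08830371e-04 -2.72409455e-05] 0.017
```

```bash
cat >> h.py <<'E'
from scipy.spatial.transform import Rotation as Rn
def Rt(yaw,tilt=0):
    # tool y at world angle yaw(deg), z down; tilt about tool y
    y=np.radians(yaw); Y=np.array([np.cos(y),np.sin(y),0]); Z=np.array([0,0,-1.]); X=np.cross(Y,Z)
    return Rn.from_matrix(np.c_[X,Y,Z])*Rn.from_rotvec([0,np.radians(tilt),0])
def plan(pos,R,step=.05,p0=None,R0=None,n=0):
    st=r.get_state()
    p0=np.array(st['tool_pos']) if p0 is None else p0; R0=Rn.from_quat(st['eef_rot']) if R0 is None else R0
    pos=np.array(pos); dr=(R0.inv()*R).as_rotvec(degrees=True)
    n=n or int(max(np.ceil(np.linalg.norm(pos-p0)/step),np.ceil(np.linalg.norm(dr)/8),1))
    Rc=R0
    for i in range(n):
        d=Rc.inv().apply((pos-p0)/n)*100
        print(np.round(np.r_[d,dr/n],2).tolist()); Rc=Rc*Rn.from_rotvec(dr/n,degrees=True)
    print('--'); return pos,R
E
python3 - <<'E'
from h import *
p,R=plan([.45,.35,.27],Rt(40))
p,R=plan([.57,.1,.27],Rt(20),p0=p,R0=R)
plan([.545,-.155,.20],Rt(4.3),p0=p,R0=R)
E
```

```text
[-4.03, -2.05, -0.16, -0.01, 0.0, 4.15]
[-4.16, -1.75, -0.16, -0.01, 0.0, 4.15]
[-4.28, -1.45, -0.16, -0.01, 0.0, 4.15]
[-4.37, -1.13, -0.16, -0.01, 0.0, 4.15]
[-4.44, -0.81, -0.17, -0.01, 0.0, 4.15]
[-4.49, -0.49, -0.17, -0.01, 0.0, 4.15]
[-4.51, -0.16, -0.17, -0.01, 0.0, 4.15]
[-4.51, 0.16, -0.17, -0.01, 0.0, 4.15]
[-4.49, 0.49, -0.17, -0.01, 0.0, 4.15]
--
[-4.48, -1.15, 0.0, 0.0, 0.0, 3.33]
[-4.54, -0.88, 0.0, 0.0, 0.0, 3.33]
[-4.58, -0.62, 0.0, 0.0, 0.0, 3.33]
[-4.61, -0.35, 0.0, 0.0, 0.0, 3.33]
[-4.62, -0.08, 0.0, 0.0, 0.0, 3.33]
[-4.62, 0.19, 0.0, 0.0, 0.0, 3.33]
--
[-3.85, -1.85, 1.17, 0.0, 0.0, 2.62]
[-3.93, -1.67, 1.17, 0.0, 0.0, 2.62]
[-4.0, -1.49, 1.17, 0.0, 0.0, 2.62]
[-4.07, -1.3, 1.17, 0.0, 0.0, 2.62]
[-4.12, -1.11, 1.17, 0.0, 0.0, 2.62]
[-4.17, -0.93, 1.17, 0.0, 0.0, 2.62]
--
```

step_arm --pt "-4 -2 -0.2 0 0 4.2 -1" --pt "-4.2 -1.7 -0.2 0 0 4.2 -1" --pt "-4.3 -1.4 -0.2 0 0 4.2 -1" --pt "-4.4 -1.1 -0.2 0 0 4.2 -1" --pt "-4.4 -0.8 -0.2 0 0 4.2 -1" --pt "-4.5 -0.5 -0.2 0 0 4.2 -1" --pt "-4.5 -0.2 -0.2 0 0 4 -1" --pt "-4.5 0.2 -0.2 0 0 4 -1"

```text
clock: 1.1
tool_pos: [0.416, 0.3793, 0.2715]
eef_rot: [0.391, 0.921, -0.0, -0.0]
contact_force: [-1.0, 0.2, 0.5]
opening: 0.997
finger_force: 0.0
```

step_arm --pt "-4.5 0.4 0 0 0 4.2 -1" --pt "-4.5 -1.2 0 0 0 3.3 -1" --pt "-4.5 -0.9 0 0 0 3.3 -1" --pt "-4.6 -0.6 0 0 0 3.3 -1" --pt "-4.6 -0.3 0 0 0 3.3 -1" --pt "-4.6 0 0 0 0 3.3 -1" --pt "-4.6 0.2 0 0 0 3.3 -1"

```text
clock: 1.98
tool_pos: [0.5707, 0.1004, 0.2714]
eef_rot: [0.573, 0.819, -0.0, -0.0]
contact_force: [0.0, 0.7, 0.3]
opening: 1.0
finger_force: 0.0
```

step_arm --pt "-3.8 -1.8 1.1 0 0 2.6 -1" --pt "-3.9 -1.7 1.1 0 0 2.6 -1" --pt "-4 -1.5 1.1 0 0 2.6 -1" --pt "-4.1 -1.3 1.1 0 0 2.6 -1" --pt "-4.1 -1.1 1.1 0 0 2.6 -1" --pt "-4.2 -0.9 1.1 0 0 2.6 -1" --pt "0 0 0 0 0 0 -1"

```text
clock: 2.85
tool_pos: [0.5446, -0.1575, 0.2047]
eef_rot: [0.681, 0.732, -0.002, -0.0]
contact_force: [-0.4, -0.0, -0.8]
opening: 1.001
finger_force: 0.0
```

```bash
python3 - <<'E'
from h import *
s=snap('wrist','w1'); st=r.get_state(); print(st['tool_pos'],st['eef_rot'],st['q'],st['clock'],st['contact_force'])
print(np.round(s['cam_to_world'],3).tolist(),s['fx'],w2px(s,[.545,-.155,.118]))
E
```

```text
[ 0.5455068  -0.15443471  0.20502982] [ 6.79655469e-01  7.33531013e-01 -6.50502063e-04 -5.22940478e-04] [ 0.15926953  0.67941664  0.05905857  1.80255543 -0.0593662   0.66289667
  0.32831634] 2.9 [-0.32748193  0.62431349  0.16309472]
[[0.997, 0.071, 0.018, 0.54], [0.073, -0.958, -0.277, -0.086], [-0.002, 0.278, -0.961, 0.333], [0.0, 0.0, 0.0, 1.0]] 328.1329379372461 [259.69058183 205.53232077]
```

View pics/w1.png

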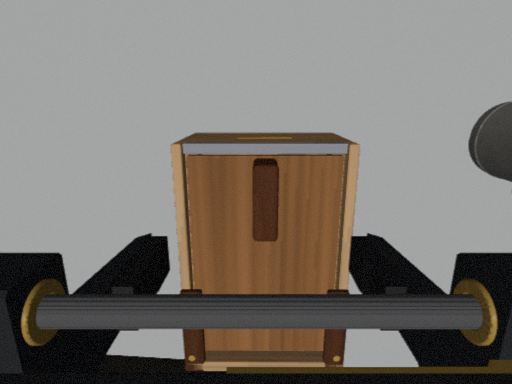

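The wrist view shows the handle at (252-279, 159-241) and its centreline at u≈265. The lip is at rows 143-153 (u 184-347).

```bash
python3 - <<'E'
from h import *
s=load('w1')
f=lambda u,v,z:np.round(px2w(s,u,v,z),4)
print('handle top',f(265.5,164,.118),f(265.5,240,.118),f(252.5,200,.118),f(278.5,200,.118))
print('lip',f(184,148,.088),f(347,148,.088),'railends',f(181,291,.098),f(349,291,.098),'rear',f(186,369,.098),f(343,369,.098))
E
```

```text
handle top [ 0.5467 -0.1258  0.118 ] [ 0.551  -0.1804  0.118 ] [ 0.5398 -0.1514  0.118 ] [ 0.5576 -0.1501  0.118 ]
lip [ 0.486  -0.1238  0.088 ] [ 0.6074 -0.1148  0.088 ] railends [ 0.4869 -0.2392  0.098 ] [ 0.6235 -0.229   0.098 ] rear [ 0.4919 -0.3173  0.098 ] [ 0.6299 -0.3068  0.098 ]
```

step_arm --pt "0 0.25 2.5 0 0 0 0" --pt "0 0 2.5 0 0 0 0" --pt "0 0 2 0 0 0 0" --pt "0 0 1.5 0 0 0 0" --pt "0 0 1.2 0 0 0 0" --pt "0 0 0 0 0 0 0"

```text
clock: 3.65
tool_pos: [0.5486, -0.1521, 0.1081]
eef_rot: [0.678, 0.735, -0.0, -0.001]
contact_force: [0.2, 0.1, -0.4]
opening: 0.5
finger_force: 0.0
```

step_arm --pt "0 0 0 0 0 0 1" --pt "0 0 0 0 0 0 1" --pt "0 0 0 0 0 0 1" --pt "0 0 0 0 0 0 1" --pt "0 0 0 0 0 0 1" --force 40

```text
clock: 4.28
tool_pos: [0.549, -0.1527, 0.1092]
eef_rot: [0.679, 0.735, 0.0, 0.0]
contact_force: [-1.1, 0.8, 5.6]
opening: 0.2
finger_force: 40.0
```

step_arm --pt "-0.05 0 -0.3 0 1.15 0 1" --pt "-0.05 0 -0.3 0 1.15 0 1" --pt "-0.05 0 -0.3 0 1.15 0 1" --pt "0 0 0 0 0 0 1"

```text
clock: 4.78
tool_pos: [0.5491, -0.1554, 0.1178]
eef_rot: [0.679, 0.734, 0.021, -0.022]
contact_force: [0.9, -0.7, -0.6]
opening: 0.199
finger_force: 40.0
```

```bash
python3 - <<'E'
from h import *
s=snap('side','s1'); st=r.get_state(); print(st['tool_pos'],Rn.from_quat(st['eef_rot']).as_matrix().round(3).tolist(),st['contact_force'],st['moment'])
p=s['pixels'][130:200,240:310]
p2=load('side0')['pixels'][130:200,240:310]
im=np.hstack([cv2.resize(q,(400,400),interpolation=2) for q in(p2,p)])
cv2.imwrite('pics/s1c.png',np.clip(im[:,:,::-1]*1.5,0,255).astype(np.uint8))
E
```

```text
[ 0.54901107 -0.15521437  0.11770481] [[-0.078, 0.997, -0.004], [0.995, 0.078, 0.06], [0.06, 0.0, -0.998]] [ 0.06543745 -0.01336413  0.08191827] [-0.2969782   0.01472944 -0.01429217]
```

View pics/s1c.png

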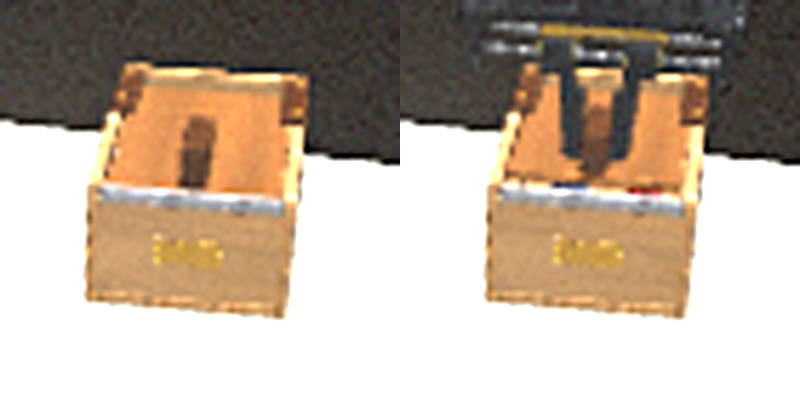

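step_arm --pt "0.5 0 0.03 0 0 0 1" --pt "0.5 0 0.03 0 0 0 1"

```text
clock: 5.08
tool_pos: [0.5481, -0.1438, 0.1175]
eef_rot: [0.678, 0.734, 0.02, -0.022]
contact_force: [-0.4, -0.5, -0.6]
opening: 0.198
finger_force: 40.0
```

step_arm --pt "0.8 0 0.05 0 0 0 1" --pt "0.8 0 0.05 0 0 0 1" --pt "0.8 0 0.04 0 0.2 0 1" --pt "0.6 0 0.03 0 0.2 0 1" --pt "0 0 0 0 0 0 1"

```text
clock: 5.7
tool_pos: [0.5458, -0.1132, 0.1179]
eef_rot: [0.678, 0.735, 0.023, -0.025]
contact_force: [-1.0, 1.2, 2.1]
opening: 0.202
finger_force: 40.0
```

```bash
python3 - <<'E'
from h import *
s=snap('side','s2'); st=r.get_state(); print(st['tool_pos'],Rn.from_quat(st['eef_rot']).as_matrix().round(3).tolist(),st['contact_force'],st['moment'],st['opening'])
p=s['pixels'][130:200,240:310]
cv2.imwrite('pics/s2c.png',np.clip(cv2.resize(p,(600,600),interpolation=2)[:,:,::-1]*1.5,0,255).astype(np.uint8))
E
```

```text
[ 0.54583763 -0.11334159  0.11790055] [[-0.08, 0.997, -0.006], [0.994, 0.08, 0.068], [0.068, -0.0, -0.998]] [-0.4493723   0.80281384  1.76127406] [-0.03885335  0.07200735  0.01174061] 0.1977163246199424
```

View pics/s2c.png

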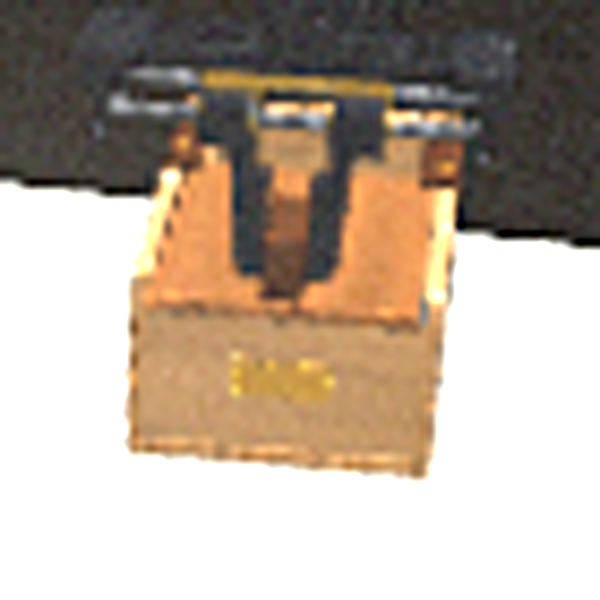

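step_arm --pt "0.9 0 0.02 0 0 0 1" --pt "0.9 0 0.02 0 0 0 1" --pt "0.9 0 0.02 0 0 0 1" --pt "0.9 0 0.02 0 0 0 1" --pt "0.9 0 0.02 0 0 0 1" --pt "0.6 0 0 0 0 0 1" --pt "0 0 0 0 0 0 1"

```text
clock: 6.62
tool_pos: [0.5419, -0.0622, 0.1205]
eef_rot: [0.678, 0.735, 0.023, -0.025]
contact_force: [0.6, -0.9, 5.6]
opening: 0.202
finger_force: 40.0
```

step_arm --pt "0.2 0 -1 0 0 0 1" --pt "0.2 0 -1 0 0 0 1" --pt "0.2 0 -1 0 0 0 1" --pt "0.3 0 -1 0 0 0 1" --pt "0.3 0 -1 0 0 0 1" --pt "0 0 0 0 0 0 1"

```text
clock: 7.38
tool_pos: [0.5416, -0.0547, 0.1718]
eef_rot: [0.678, 0.734, 0.023, -0.024]
contact_force: [-0.1, 0.1, -1.0]
opening: 0.199
finger_force: 40.0
```

```bash
python3 - <<'E'
from h import *
s=snap('side','s3'); st=r.get_state(); print(st['contact_force'],st['opening'])
p=s['pixels'][90:200,220:330]
cv2.imwrite('pics/s3c.png',np.clip(cv2.resize(p,(600,600),interpolation=2)[:,:,::-1]*1.5,0,255).astype(np.uint8))
p,R=plan([.538,.09,.16],Rt(4.3),step=.035)
plan([.538,.09,.035],R,p0=p,R0=R,step=.02)
E
```

```text
[ 0.43563673 -0.01708971  0.23235064] 0.19987644499622445
[2.87, 0.16, 0.42, 0.01, -0.77, 0.05]
[2.88, 0.16, 0.38, 0.01, -0.77, 0.05]
[2.88, 0.16, 0.34, 0.01, -0.77, 0.05]
[2.89, 0.16, 0.3, 0.01, -0.77, 0.05]
[2.89, 0.15, 0.26, 0.01, -0.77, 0.05]
--
[0.0, 0.0, 1.79, 0.0, 0.0, 0.0]
[0.0, 0.0, 1.79, 0.0, 0.0, 0.0]
[0.0, 0.0, 1.79, 0.0, 0.0, 0.0]
[0.0, 0.0, 1.79, 0.0, 0.0, 0.0]
[0.0, 0.0, 1.79, 0.0, 0.0, 0.0]
[0.0, 0.0, 1.79, 0.0, 0.0, 0.0]
[0.0, 0.0, 1.79, 0.0, 0.0, 0.0]
--
```

View pics/s3c.png

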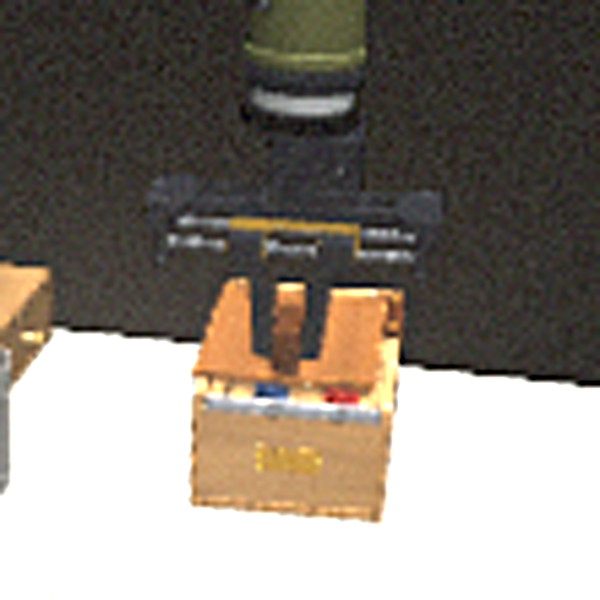

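The lid is held clear above the open box, with the thread spools visible below it. Next I carry it out and lower it.

step_arm --pt "2.9 0.15 0.4 0 -0.8 0 1" --pt "2.9 0.15 0.4 0 -0.8 0 1" --pt "2.9 0.15 0.3 0 -0.8 0 1" --pt "2.9 0.15 0.3 0 -0.8 0 1" --pt "2.9 0.15 0.3 0 -0.7 0 1" --pt "0 0 0 0 0 0 1"

```text
clock: 8.18
tool_pos: [0.5364, 0.0943, 0.1589]
eef_rot: [0.676, 0.737, -0.0, -0.001]
contact_force: [-0.5, -0.3, -1.4]
opening: 0.201
finger_force: 40.0
```

step_arm --pt "0 0 2 0 0 0 1" --pt "0 0 2 0 0 0 1" --pt "0 0 2 0 0 0 1" --pt "0 0 2 0 0 0 1" --pt "0 0 1.8 0 0 0 1" --pt "0 0 1.3 0 0 0 1" --pt "0 0 0.7 0 0 0 1" --pt "0 0 0 0 0 0 1"

```text
clock: 9.18
tool_pos: [0.5369, 0.0906, 0.0414]
eef_rot: [0.678, 0.735, -0.0, 0.0]
contact_force: [1.1, -0.2, -1.0]
opening: 0.199
finger_force: 40.0
```

step_arm --pt "0 0 0.5 0 0 0 1" --pt "0 0 0.3 0 0 0 1" --pt "0 0 0.2 0 0 0 1" --pt "0 0 0 0 0 0 1"

```text
clock: 9.68
tool_pos: [0.537, 0.0907, 0.0316]
eef_rot: [0.678, 0.735, -0.0, 0.0]
contact_force: [0.0, 0.1, -1.4]
opening: 0.198
finger_force: 40.0
```

step_arm --pt "0 0 0.2 0 0 0 1" --pt "0 0 0.1 0 0 0 1" --pt "0 0 0 0 0 0 1"

```text
clock: 10.05
tool_pos: [0.5371, 0.0907, 0.0292]
eef_rot: [0.678, 0.735, -0.0, 0.0]
contact_force: [-0.5, 0.5, 5.1]
opening: 0.204
finger_force: 40.0
```

step_arm --pt "0 0 0 0 0 0 0" --pt "0 0 0 0 0 0 0" --pt "0 0 0 0 0 0 0" --pt "0 0 0 0 0 0 0"

```text
clock: 10.55
tool_pos: [0.537, 0.0906, 0.0285]
eef_rot: [0.678, 0.735, -0.0, 0.0]
contact_force: [0.1, -0.5, -0.1]
opening: 0.496
finger_force: 0.0
```

step_arm --pt "0 0 -1.5 0 0 0 0" --pt "0 0 -4 0 0 0 0" --pt "0 0 -5 0 0 0 0" --pt "0 0 -5 0 0 0 0" --pt "0 0 -5 0 0 0 0" --pt "0 0 0 0 0 0 0"

```text
clock: 11.3
tool_pos: [0.5393, 0.091, 0.2383]
eef_rot: [0.679, 0.734, 0.004, 0.003]
contact_force: [-0.5, -0.4, -0.6]
opening: 0.5
finger_force: 0.0
```

```bash
python3 - <<'E'
from h import *
s=snap('top','t2'); st=r.get_state(); print(st['clock'])
a=load('side0');b=snap('side','s4')
A=cv2.resize(b['pixels'][130:290,190:350],(400,400),interpolation=2)
q=a['pixels'][235:280,240:340]
B=cv2.resize(s['pixels'][178:268,150:240],(400,400),interpolation=2)
im=np.hstack([A,B]); im=np.vstack([im,np.zeros((200,800,3),np.uint8)])
im[400:600,:444]=cv2.resize(q,(444,200),interpolation=2)
cv2.imwrite('pics/c5.png',np.clip(im[:,:,::-1]*1.4,0,255).astype(np.uint8))
E
```

```text
11.35
```

View pics/c5.png

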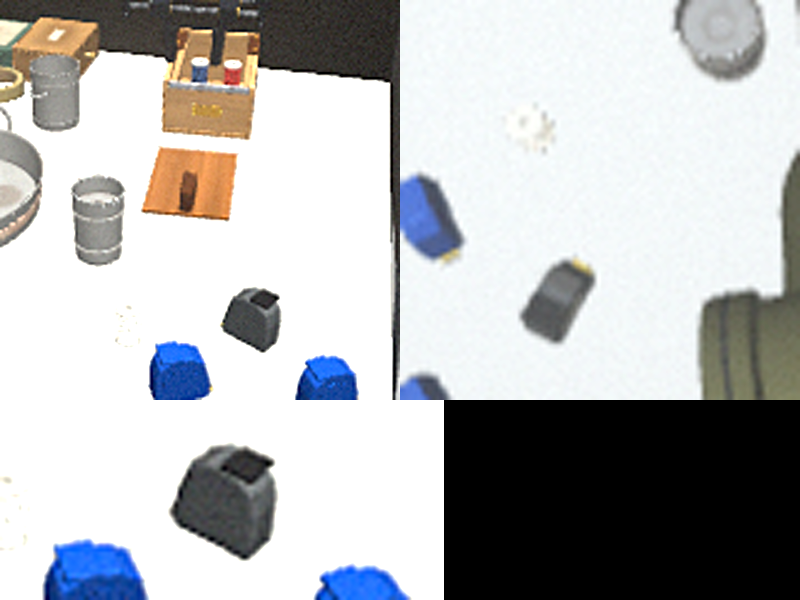

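The lid lies flat beyond the box with its handle up (side crop 190,190), and nothing else has moved. The grey tape stands at (558,302) in the top crop with its long axis at about -26° in world.

```bash
python3 - <<'E'
from h import *
plan([.405,.335,.20],Rt(64),step=.04)
s=load('t2')
for p in [(430,215),(425,390)]: print('blue',px2w(s,150+(p[0]-400)/4.444,178+p[1]/4.444,.03).round(3))
E
```

```text
[3.17, -1.4, 0.43, 0.01, 0.01, -7.43]
[3.33, -0.98, 0.43, 0.01, 0.01, -7.43]
[3.43, -0.54, 0.43, 0.01, 0.01, -7.43]
[3.47, -0.09, 0.43, 0.01, 0.01, -7.43]
[3.45, 0.36, 0.43, 0.01, 0.01, -7.43]
[3.37, 0.8, 0.43, 0.01, 0.01, -7.43]
[3.24, 1.23, 0.43, 0.01, 0.01, -7.43]
[3.06, 1.64, 0.43, 0.01, 0.01, -7.43]
--
blue [0.477 0.444 0.03 ]
blue [0.344 0.437 0.03 ]
```

step_arm --pt "3.2 -1.4 0.4 0 0 -7.4 -0.2" --pt "3.3 -1 0.4 0 0 -7.4 -0.2" --pt "3.4 -0.5 0.4 0 0 -7.4 -0.2" --pt "3.5 -0.1 0.4 0 0 -7.4 -0.2" --pt "3.4 0.4 0.4 0 0 -7.4 -0.2" --pt "3.4 0.8 0.4 0 0 -7.4 -0.2" --pt "3.2 1.2 0.4 0 0 -7.4 -0.2" --pt "3.1 1.6 0.4 0 0 -7.4 -0.2"

```text
clock: 12.4
tool_pos: [0.4042, 0.3348, 0.1999]
eef_rot: [0.225, 0.974, -0.002, -0.001]
contact_force: [0.2, -0.4, -0.7]
opening: 0.6
finger_force: 0.0
```

step_arm --pt "0 0 0 0 0 0 -0.2" --pt "0 0 0 0 0 0 -0.2"

```text
clock: 12.65
tool_pos: [0.4057, 0.3333, 0.2005]
eef_rot: [0.228, 0.974, -0.002, -0.0]
contact_force: [-0.4, -0.1, -0.5]
opening: 0.599
finger_force: 0.0
```

```bash
python3 - <<'E'
from h import *
s=snap('wrist','w2'); st=r.get_state(); print(st['tool_pos'],st['eef_rot'])
c=w2px(s,[.41,.335,.05]).astype(int); print(c)
u0=max(c[0]-100,0);v0=max(c[1]-75,0);print(u0,v0)
p=s['pixels'][v0:v0+150,u0:u0+200]
cv2.imwrite('pics/w2c.png',np.clip(cv2.resize(p,(p.shape[1]*4,p.shape[0]*4),interpolation=2)[:,:,::-1]*1.8,0,255).astype(np.uint8))
E
```

```text
[0.40609762 0.33298052 0.20079307] [ 2.28389225e-01  9.73568698e-01 -1.53356848e-03 -1.18382373e-05]
[262 188]
162 113
```

View pics/w2c.png

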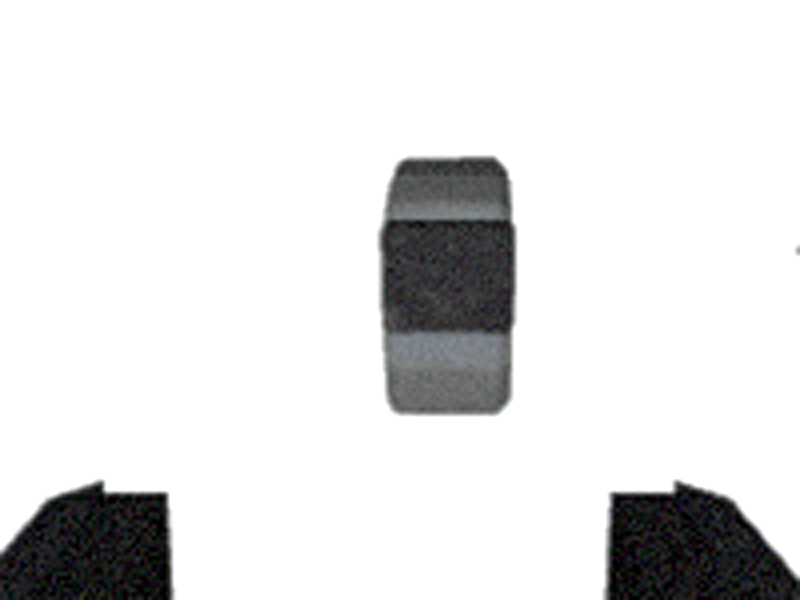

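The tape lies square to the jaws, at crop u 381-515 (centre 448). Its ends are at v≈157 and 413 and its top pad is at 218-332.

```bash
python3 - <<'E'
from h import *
s=load('w2'); R=Rt(63.6); st=r.get_state(); t=np.array(st['tool_pos'])
f=lambda x,y,z:px2w(s,162+x/4,113+y/4,z)
for x,y,z in [(448,275,.062),(381,275,.062),(515,275,.062),(448,157,.0),(448,413,.0),(448,157,.03),(448,413,.03)]:
    p=f(x,y,z); print((x,y,z),p.round(4),'tool',(R.inv().apply(p-t)*100).round(2))
E
```

```text
(448, 275, 0.062) [0.4058 0.3478 0.062 ] tool [ 0.69  1.32 13.88]
(381, 275, 0.062) [0.3996 0.3353 0.062 ] tool [ 0.68 -0.08 13.88]
(515, 275, 0.062) [0.412  0.3604 0.062 ] tool [ 0.69  2.72 13.88]
(448, 157, 0.0) [0.3931 0.3568 0.    ] tool [ 2.23  1.56 20.08]
(448, 413, 0.0) [0.4547 0.3274 0.    ] tool [-4.6   1.66 20.08]
(448, 157, 0.03) [0.3884 0.3577 0.03  ] tool [ 2.68  1.42 17.08]
(448, 413, 0.03) [0.4444 0.3309 0.03  ] tool [-3.52  1.52 17.08]
```

step_arm --pt "-0.3 0.7 2 0 0 0 -0.2" --pt "-0.3 0.7 2 0 0 0 -0.2" --pt "0 0 2.5 0 0 0 -0.2" --pt "0 0 2.5 0 0 0 -0.2" --pt "0 0 2.5 0 0 0 -0.2" --pt "0 0 2 0 0 0 -0.2" --pt "0 0 1.5 0 0 0 -0.2" --pt "0 0 0 0 0 0 -0.2"

```text
clock: 13.7
tool_pos: [0.4173, 0.3433, 0.0506]
eef_rot: [0.228, 0.974, -0.001, -0.0]
contact_force: [0.1, 0.3, 0.2]
opening: 0.602
finger_force: 0.0
```

step_arm --pt "0 0 0 0 0 0 1" --pt "0 0 0 0 0 0 1" --pt "0 0 0 0 0 0 1" --pt "0 0 0 0 0 0 1" --pt "0 0 0 0 0 0 1" --force 30

```text
clock: 14.32
tool_pos: [0.4176, 0.3446, 0.052]
eef_rot: [0.227, 0.974, -0.0, 0.0]
contact_force: [-0.4, -0.8, 6.3]
opening: 0.312
finger_force: 29.9
```

step_arm --pt "0 0 -1 0 0 0 1" --pt "0 0 -2 0 0 0 1" --pt "0 0 -3 0 0 0 1" --pt "0 0 -4 0 0 0 1" --pt "0 0 -4 0 0 0 1" --pt "0 0 -4 0 0 0 1" --pt "0 0 0 0 0 0 1"

```text
clock: 15.2
tool_pos: [0.4185, 0.3457, 0.2344]
eef_rot: [0.227, 0.974, 0.002, 0.002]
contact_force: [-0.4, 0.5, -2.8]
opening: 0.312
finger_force: 29.9
```

```bash
python3 - <<'E'
from h import *
p,R=plan([.549,-.185,.235],Rt(4.3),n=16)
E
```

```text
[-2.2, -2.61, -0.01, 0.02, -0.0, 3.71]
[-2.36, -2.47, -0.01, 0.02, -0.0, 3.71]
[-2.52, -2.31, -0.01, 0.02, -0.0, 3.71]
[-2.66, -2.14, -0.01, 0.02, -0.0, 3.71]
[-2.8, -1.96, -0.01, 0.02, -0.0, 3.71]
[-2.92, -1.78, -0.01, 0.02, -0.0, 3.71]
[-3.03, -1.58, -0.01, 0.02, -0.0, 3.71]
[-3.12, -1.38, -0.01, 0.02, -0.0, 3.71]
[-3.21, -1.18, -0.01, 0.02, -0.0, 3.71]
[-3.28, -0.97, -0.01, 0.02, -0.0, 3.71]
[-3.33, -0.76, -0.0, 0.02, -0.0, 3.71]
[-3.37, -0.54, -0.0, 0.02, -0.0, 3.71]
[-3.4, -0.32, -0.0, 0.02, -0.0, 3.71]
[-3.41, -0.1, -0.0, 0.02, -0.0, 3.71]
[-3.41, 0.12, -0.0, 0.02, -0.0, 3.71]
[-3.4, 0.35, -0.0, 0.02, -0.0, 3.71]
--
```

step_arm --pt "-2.2 -2.6 0 0 0 3.7 1" --pt "-2.4 -2.5 0 0 0 3.7 1" --pt "-2.5 -2.3 0 0 0 3.7 1" --pt "-2.7 -2.1 0 0 0 3.7 1" --pt "-2.8 -2 0 0 0 3.7 1" --pt "-2.9 -1.8 0 0 0 3.7 1" --pt "-3 -1.6 0 0 0 3.7 1" --pt "-3.1 -1.4 0 0 0 3.7 1"

```text
clock: 16.2
tool_pos: [0.4815, 0.0777, 0.2304]
eef_rot: [0.469, 0.883, -0.001, -0.001]
contact_force: [-0.1, 0.1, -1.7]
opening: 0.315
finger_force: 29.9
```

step_arm --pt "-3.2 -1.2 0 0 0 3.7 1" --pt "-3.3 -1 0 0 0 3.7 1" --pt "-3.3 -0.8 0 0 0 3.7 1" --pt "-3.4 -0.5 0 0 0 3.7 1" --pt "-3.4 -0.3 0 0 0 3.7 1" --pt "-3.4 -0.1 0 0 0 3.7 1" --pt "-3.4 0.1 0 0 0 3.7 1" --pt "-3.4 0.3 0 0 0 3.7 1"

```text
clock: 17.2
tool_pos: [0.5466, -0.187, 0.2302]
eef_rot: [0.679, 0.734, -0.001, -0.001]
contact_force: [0.2, 0.9, -1.3]
opening: 0.315
finger_force: 29.9
```

step_arm --pt "0 0 0 0 0 0 1" --pt "0 0 0 0 0 0 1"

```text
clock: 17.45
tool_pos: [0.5466, -0.1851, 0.2306]
eef_rot: [0.678, 0.735, -0.001, -0.001]
contact_force: [0.3, 1.0, -2.2]
opening: 0.311
finger_force: 29.9
```

```bash
python3 - <<'E'
from h import *
s=snap('wrist','w3'); st=r.get_state(); print(st['tool_pos'],st['eef_rot'],st['opening'],(Rn.from_quat(st['eef_rot']).inv().apply(np.array([.549,-.185,.235])-st['tool_pos'])*100).round(2))
E
```

```text
[ 0.54683721 -0.18462083  0.23090517] [ 6.77735528e-01  7.35304842e-01 -3.72256125e-04 -1.09781886e-03] 0.3178319978745687 [-0.05  0.21 -0.41]
```

View pics/w3.png

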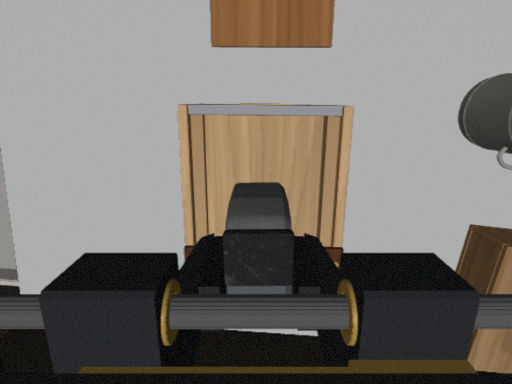

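The wrist view shows the tape (u 225-292) over the open box floor. The box lip is centred at u≈265, so the tape is within 3 mm of centre, and I can lower it.

step_arm --pt "0 0.2 2 0 0 0 1" --pt "0 0 3 0 0 0 1" --pt "0 0 3 0 0 0 1" --pt "0 0 2.5 0 0 0 1" --pt "0 0 2 0 0 0 1" --pt "0 0 1.8 0 0 0 1" --pt "0 0 1.2 0 0 0 1" --pt "0 0 0 0 0 0 1"

```text
clock: 18.5
tool_pos: [0.5491, -0.1858, 0.0762]
eef_rot: [0.678, 0.735, -0.001, -0.0]
contact_force: [-0.5, -0.3, -1.5]
opening: 0.318
finger_force: 29.9
```

step_arm --pt "0 0 0.5 0 0 0 1" --pt "0 0 0.4 0 0 0 1" --pt "0 0 0.2 0 0 0 1" --pt "0 0 0 0 0 0 1"

```text
clock: 19.0
tool_pos: [0.5495, -0.1863, 0.0658]
eef_rot: [0.678, 0.735, -0.0, 0.0]
contact_force: [-0.1, 0.1, -2.3]
opening: 0.314
finger_force: 29.9
```

step_arm --pt "0 0 0.3 0 0 0 1" --pt "0 0 0.2 0 0 0 1" --pt "0 0 0 0 0 0 1"

```text
clock: 19.38
tool_pos: [0.5494, -0.1863, 0.0607]
eef_rot: [0.678, 0.735, -0.0, 0.0]
contact_force: [-0.1, 0.5, -1.6]
opening: 0.314
finger_force: 29.9
```

step_arm --pt "0 0 0.1 0 0 0 1" --pt "0 0 0.1 0 0 0 1" --pt "0 0 0 0 0 0 1"

```text
clock: 19.75
tool_pos: [0.5496, -0.1864, 0.06]
eef_rot: [0.679, 0.735, -0.0, 0.001]
contact_force: [-2.2, 0.7, 8.4]
opening: 0.316
finger_force: 29.9
```

Contact with the floor (8 N). Releasing and backing off.

step_arm --pt "0 0 0 0 0 0 0.2" --pt "0 0 0 0 0 0 -0.1" --pt "0 0 0 0 0 0 -0.1" --pt "0 0 0 0 0 0 -0.1"

```text
clock: 20.25
tool_pos: [0.5495, -0.1863, 0.0587]
eef_rot: [0.678, 0.735, -0.0, 0.0]
contact_force: [-0.1, 0.0, 0.7]
opening: 0.552
finger_force: 0.0
```

step_arm --pt "0 0 -1 0 0 0 -0.1" --pt "0 0 -2 0 0 0 -0.1" --pt "0 0 -4 0 0 0 -0.1" --pt "0 0 -4 0 0 0 -0.1" --pt "0 0 -4 0 0 0 -0.1" --pt "0 0 -4 0 0 0 -0.1" --pt "0 0 0 0 0 0 -0.1"

```text
clock: 21.12
tool_pos: [0.5513, -0.1869, 0.2527]
eef_rot: [0.679, 0.735, 0.001, 0.004]
contact_force: [0.4, 0.1, -0.3]
opening: 0.555
finger_force: 0.0
```

```bash
python3 - <<'E'
from h import *
a=snap('wrist','w4');b=snap('side','s5')
A=cv2.resize(b['pixels'][130:250,200:320],(400,400),interpolation=2);B=cv2.resize(a['pixels'],(400,300))
im=np.zeros((400,800,3),np.uint8);im[:,:400]=A;im[:300,400:]=B
cv2.imwrite('pics/end.png',np.clip(im[:,:,::-1]*1.4,0,255).astype(np.uint8))
E
```

```text
(no output)
```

View pics/end.png

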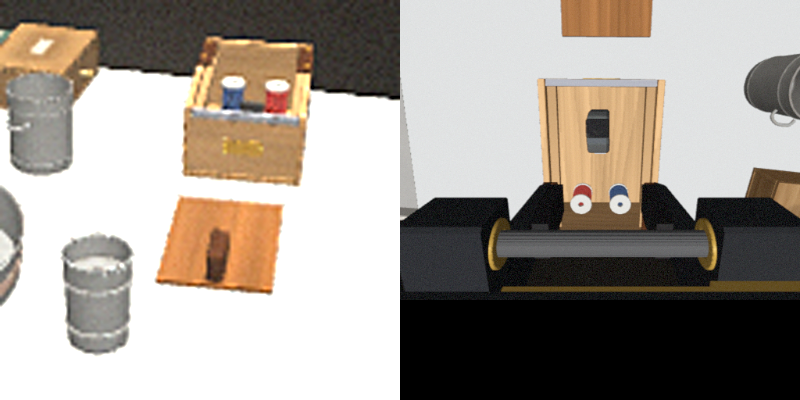

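The tape stands upright on the box floor (right view, 598,130). The lid lies flat and clear of the box, and the can, pot and spool are untouched.

```bash
python3 -c "
from plant import r
print(r.finish_job())"
```

```text
the job is handed in; nothing more can be done
None
```

The job is handed in at about 21 s of the 64 s allowed; the hand-in returned no verdict, but the last camera views show the lid flat, handle up and clear of the box, the tape measure upright on the box floor, and the can and pot not visibly moved (the spool was last in view, unmoved, before I picked up the tape).

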